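# Draw the stirring paddle out of the half-opening drawer and hold it over the mixing cup

### The job

Pull the top drawer of the red drawer unit out until it stops; it only comes out part-way, so take the long stirring paddle by its blue handle, tilt it and draw it out diagonally, handle first, through the gap between the cabinet and the drawer front without forcing it against them. Leave the drawer open with its other tools in it, and finish still holding the paddle in the gripper, at rest, with its steel blade slanting down and the blade's tip just above the open mouth of the mixing cup on the scale, ready to stir but touching neither cup nor scale; do not let go, and do not knock the cup, the scale, the tins, the bottle or the spare cups.

Things in the scene. Friction and masses are not known exactly. Their poses are not given: they have to be found in the camera images.
- cabinet: Red steel bench-top drawer unit, fixed, at the robot's right: 400 deep x 300 wide x 160 mm high. Origin: centre of its underside; own -x is where its grey drawer fronts face (about world +y, turned up to 11 degrees), y along its width, z up. Top plate 152 to 160 mm above the bench. Front face plane at own x = -200 mm. Two drawers with bar handles; only the upper one is used.
- drawer (a joint): Upper drawer, how far it is pulled out along the cabinet's own -x, in m: 0 shut, 0.20 against its stop. It stands ajar (0.06 to 0.09) at the start, slides with about 2 N of friction and stays where it is left.
- drawer_handle (a point): Middle of the upper drawer's bar handle, on the bar: horizontal, 120 mm long, about 10 mm thick, along the cabinet's width, 35 mm in front of the drawer front, 125 mm above the bench (35 mm below the cabinet's top). Moves with the drawer; axes as the cabinet's. A gripper pointing down can pinch it with one finger behind the bar.
- drawer_floor (a point): Point on the upper drawer's inner floor, mid-width, at the inside of the drawer front; moves with the drawer, axes as the cabinet's. Floor 91 mm above the bench, 366 mm long (towards own +x), 258 mm wide inside. The front is 12 mm thick and stands 58 mm above the floor, side and back walls 40 mm. At the stop 200 mm of it is open, the rest lies under the cabinet's top.
- cabinet_lip (a point): Middle of the lower front edge of the cabinet's top plate, fixed, 61 mm above the drawer floor: the edge under which the paddle has to be drawn out. Axes as the cabinet's.
- paddle: Stirring paddle, 300 mm long, about 110 g, lying flat in the upper drawer, roughly front to back (turned up to 9 degrees), handle in front. Origin: on its underside, halfway along; own x points from handle to blade tip, z up. Blue handle from x = -150 to -20 mm, 20 wide, 13 mm thick; steel neck 16 wide; slotted steel blade from x = 20 to 150 mm, 36 wide, 5 mm thick; undersides flush at z = 0.
- paddle_tip (a point): End of the paddle's blade, mid-width, on the underside (150 mm from its origin).
- paddle_butt (a point): End of the paddle's blue handle, mid-width, on the underside (150 mm from its origin, at the other end).
- cup: Clear plastic mixing cup standing loose on the scale's pan: 118 mm high, outer radius 41 mm at the foot and 50 mm at the white-rimmed mouth, 3 mm wall, about 70 g, red graduation marks. Origin: centre of its underside.
- cup_rim (a point): Centre of the cup's mouth, level with its rim (118 mm above its underside, 173 mm above the bench). Inner radius there 47 mm.
- scale: Paint scale, fixed: grey body 200 x 220 mm with a black front display at its own -x side (278 mm long over all), round steel pan of radius 98 mm whose top is 55 mm above the bench. Origin: on the bench under the pan's centre.
- opener: Tin opener, black handle and steel blade, 128 mm long, 16 to 20 mm wide, 10 mm high, loose in the upper drawer. Origin near mid-length on its underside. Not to be taken out.
- scraper: Small scraper, yellow handle and 45 mm wide steel blade, 135 mm long, 12 mm high, loose in the upper drawer. Origin near mid-length on its underside. Not to be taken out.
- tin_teal: Tint tin with green label and black agitator lid, radius 54 mm, 165 mm high with its lid. Origin under its centre. Not part of the job.
- tin_blue: Tint tin like the other, with a blue label. Origin under its centre. Not part of the job.
- hardener: White bottle with a red cap, radius 32 mm, 170 mm high. Origin under its centre. Not part of the job.
- cup_stack: Stack of white spare cups, upside down, radius 49 mm, 150 mm high. Origin under its centre. Not part of the job.

How it is judged:
By the outcome, as a careful person would: the job done as asked, in the order asked, and still so for the second after the job is handed in, while the arm keeps its last pose, push and grip.
It also fails if it takes over 59 s, if anything falls off the work surface, if the arm or the gripper's body presses on something with over 40 N, if the wrist force passes 120 N, or if a joint passes its speed limit or range.

### The arm

A 6-joint arm with a two-finger parallel gripper is mounted at the origin on the work surface. World frame = base frame: x ahead of the robot, y to its left, z up, the work surface at z = 0. Lengths are in m, angles in degrees, forces in N, time in s.
With the tool pointing down it reaches from about 0.25 to 0.725 m from the base axis. Payload 9.7 kg.
Tool frame: the origin (TCP) lies midway between the tips of the shut fingers; the grasp point (between the pads) lies 19 mm behind it; z points along the fingers, y is the line along which they close (so a half turn about z gives the same grasp; the last joint's range is limited). The gripper opens to 85 mm and grips with 20 to 120 N. Pads are 22 mm wide; open, the fingers measure 114 mm over their backs; the gripper's body (76 mm by 85 mm) begins 54 mm behind the grasp point. The pads swing forward as they close: fully open they stand 13 mm farther back than shut.
Start: joints at [72.135, 4.979, 10.078, 95.1, 0, 90], TCP at [0.169, 0.523, 0.231] pointing down, gripper open.
Joint ranges: [-179.16, 179.16], [-48.56, 103.87], [-65.8, 70.77], [-126.05, 130.52], [-82.76, 87.17], [-180, 180]. Speed limits (degrees/s): [127.2, 127.2, 147.25, 180, 180, 180].

### API

Orientations are given as [roll, pitch, yaw] about the fixed x, y, z axes, in that order (R = Rz(yaw) Ry(pitch) Rx(roll)).
In Python, from workcell import * gives the robot as it stands.
- The arm moves only by the tool servo_tool, never from a script. Its argument "moves" is a list of rows, each a list of 4 numbers: the shift along the world's x, y, z in cm, then the turn about the world's z in rad. A call has 1 to 20 rows; each row is the pose to reach, as a shift and turn from the pose commanded when the call began; what a row does not reach only later rows make up. A row lasts 1/12 s, in which the tool goes at most 41.7 mm and 7.16 degrees, less where a joint would pass 70% of its speed; a pose out of reach is approached as far as the arm can. A call with a gripper value outside its range is refused whole. "claw" is the closure, from 0 (fully open) to 1 (shut), set as the call begins (left out, the last holds). The fingers move at their own pace and stop on an object; "force" is the grip in N (left out, the last holds). Time passes only in rows, so rows that repeat a pose let the fingers close. It gives the time, the measured TCP pose, the force, the opening and the grip force at its end, in the units of the state.
- get_obs(): the state, without advancing time (a new reading comes with each control period).
- camera(name): name is "scene" or "top" or "wrist"; returns the picture (400x640x3 uint8, red, green, blue); there is no depth.
- get_calibration(name): a dict with "fx", "fy", "cx", "cy" (pixels), "rvec" (rotation vector, rad) and "tvec" (3), from world to camera coordinates, as OpenCV has them; the wrist camera has in their place "tool_from_camera" (4x4, takes a point from camera to tool coordinates, whose origin is the TCP and whose axes are the flange's). Camera axes: x right, y down, z forward; pixel columns grow to the right and rows downward; lengths in m; the calibration is good to about 2 mm. The wrist camera is an equidistant fisheye: a pixel r from the principal point sees the ray r / f radians off the axis. A picture is of the moment at which its call begins: read the wrist's pose just before it. get_calibration takes no time and is no camera call.
- job_done(): hands the job in; it is judged then, once.
The state is a dict: "time": time; "q": joint angles; "qd": joint speeds; "joint_efforts": joint torques, N m; "ee_pos": TCP position; "tcp_rot": TCP orientation; "wrist_force": force on the tool from outside, world axes, zero at the start; "torque": the same for the moment, N m; "opening": finger opening in m; "grasp_force": force on a finger pad.
Only numpy, scipy, OpenCV 4.12 (cv2) and the standard library are available. Lean on these libraries where they do the work, as an engineer would, in place of code of your own. Each camera call takes 0.05 s, during which the arm holds its last target. There are 200 camera calls.

## Working session

There is one attempt and no reset: what is moved stays moved. The work goes in short steps, Python scripts to look and compute and a tool call to move; the robot and the scene stay as the last step left them, time stands still between calls to the robot, and variables do not carry over. Pictures are saved under pics/ and viewed, at most 10 in all, crops included, and the job is handed in when it is done.

Besides the shell and the picture viewer there is one more tool, called after "Request:" as name(argument=value, ...) on one line, values as JSON. servo_tool: Moves the arm, as the interface text tells. Its arguments: {"type":"object","properties":{"moves":{"type":"array","items":{"type":"array","items":{"type":"number"}}},"claw":{"type":"number"},"force":{"type":"number"}},"required":["moves"]}

```bash
mkdir -p pics; ls; python3 - <<'E'
from workcell import *
import cv2,numpy as np
o=get_obs();print(o)
for n in("scene","top"):
    im=camera(n);cv2.imwrite(f"pics/{n}0.png",im[:,:,::-1]);print(n,get_calibration(n))
print(get_calibration("wrist"))
E
```

```text
pics
{'time': 0.0, 'q': array([ 7.21345223e+01,  5.01110033e+00,  1.00345476e+01,  9.50984312e+01,
       -5.83241919e-05,  8.99999017e+01]), 'qd': array([-0.1039363 , -0.03790724, -0.01378456,  0.03221967, -0.01954373,
       -0.03255021]), 'joint_efforts': array([ 8.87945316e-04, -5.20393038e+01,  4.64802969e+01,  1.64178223e-02,
       -4.97818235e-06,  2.65220592e-06]), 'ee_pos': array([0.16866342, 0.52326882, 0.23058389]), 'tcp_rot': array([-1.79925016e+02,  5.81954630e-05,  1.62134621e+02]), 'wrist_force': array([0.44481271, 0.18269154, 0.54353858]), 'torque': array([ 0.01984945,  0.02718035, -0.01506625]), 'grasp_force': 0.0, 'opening': 0.08570293295160522}
scene {'fx': 437.9971469004535, 'fy': 437.9971469004535, 'cx': 319.74248176204014, 'cy': 200.53398331508814, 'rvec': array([ 0.80933279,  2.42206565, -1.29158833]), 'tvec': array([ 0.50534986, -0.11432128,  2.03242566])}
top {'fx': 447.409767213772, 'fy': 447.409767213772, 'cx': 320.99269594991796, 'cy': 205.60523889808275, 'rvec': array([ 2.14249971, -2.1721975 ,  0.12186535]), 'tvec': array([0.01111657, 0.61250267, 1.58357209])}
{'fx': 309.70691628693146, 'fy': 309.70691628693146, 'cx': 326.40527098943505, 'cy': 201.91274052664855, 'tool_from_camera': array([[ 1.01534603e-04, -9.56844819e-01, -2.90599349e-01,
         7.41011167e-02],
       [ 9.99999939e-01,  1.94215301e-04, -2.90087736e-04,
         6.40801467e-04],
       [ 3.34007788e-04, -2.90599301e-01,  9.56844781e-01,
        -1.44155610e-01],
       [ 0.00000000e+00,  0.00000000e+00,  0.00000000e+00,
         1.00000000e+00]])}
```

View pics/scene0.png

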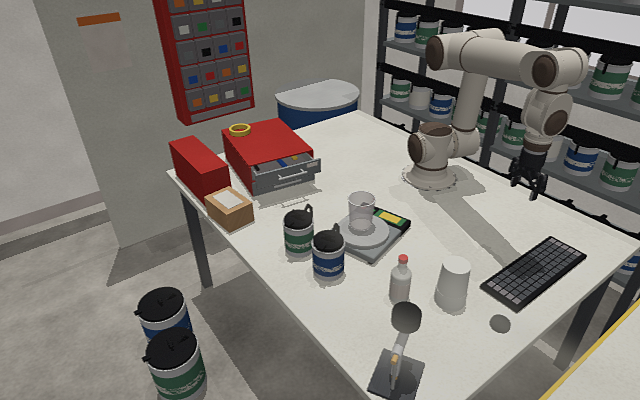

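View pics/top0.png

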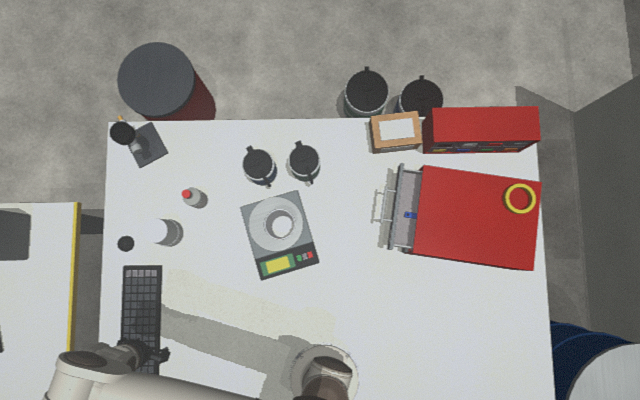

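```bash
cat > h.py <<'E'
import cv2,numpy as np
from workcell import *
from scipy.spatial.transform import Rotation as R
def ray(n,uv,z,ob=None):
    c=get_calibration(n);u=np.array(uv,float)
    d=np.array([(u[0]-c['cx'])/c['fx'],(u[1]-c['cy'])/c['fy'],1.])
    if n=='wrist':
        T=c['tool_from_camera'];r=np.hypot(d[0],d[1]);d=np.array([*(d[:2]/r*np.sin(r)),np.cos(r)])
        W=R.from_euler('xyz',ob['tcp_rot'],degrees=True).as_matrix()
        o=W@T[:3,3]+ob['ee_pos'];d=W@T[:3,:3]@d
    else:
        M=cv2.Rodrigues(c['rvec'])[0];o=-M.T@c['tvec'];d=M.T@d
    return o+d*(z-o[2])/d[2]
def proj(n,p,ob=None):
    c=get_calibration(n)
    if n=='wrist':
        T=c['tool_from_camera'];W=R.from_euler('xyz',ob['tcp_rot'],degrees=True).as_matrix()
        q=T[:3,:3].T@(W.T@(np.array(p)-ob['ee_pos'])-T[:3,3]);t=np.arctan2(np.hypot(q[0],q[1]),q[2]);s=t/np.hypot(q[0],q[1])
        return np.array([c['cx']+c['fx']*s*q[0],c['cy']+c['fx']*s*q[1]])
    q=cv2.Rodrigues(c['rvec'])[0]@np.array(p)+c['tvec'];return np.array([c['cx']+c['fx']*q[0]/q[2],c['cy']+c['fy']*q[1]/q[2]])
E
python3 - <<'E'
from h import *
np.set_printoptions(precision=4,suppress=True)
im=cv2.imread('pics/top0.png')
h=cv2.cvtColor(im,cv2.COLOR_BGR2HSV)
m=(((h[...,0]<8)|(h[...,0]>172))&(h[...,1]>180)&(h[...,2]>120)).astype(np.uint8)
m[:157]=0;m[:,:400]=0
m=cv2.morphologyEx(m,cv2.MORPH_CLOSE,np.ones((9,9)))
cs=max(cv2.findContours(m,0,1)[0],key=cv2.contourArea)
hull=cv2.convexHull(cs);ap=cv2.approxPolyDP(hull,5,True)[:,0];print(ap.tolist())
for p in ap:print(p,ray('top',p,.16))
b=cv2.boxPoints(cv2.minAreaRect(cs));
for p in b:print('box',p,ray('top',p,.16))
g=im[150:300,230:440];cv2.imwrite('pics/crop0.png',cv2.resize(g,None,fx=3.8,fy=3.8,interpolation=cv2.INTER_CUBIC))
E
```

```text
[[540, 183], [532, 269], [493, 263], [450, 218], [456, 171]]
[540 183] [ 0.6637 -0.733   0.16  ]
[532 269] [ 0.3789 -0.6865  0.16  ]
[493 263] [ 0.4    -0.5602  0.16  ]
[450 218] [ 0.5503 -0.4263  0.16  ]
[456 171] [ 0.7087 -0.454   0.16  ]
box [440.6373 256.8025] [ 0.4226 -0.3895  0.16  ]
box [453.215  170.0166] [ 0.7122 -0.4448  0.16  ]
box [544.4295 183.2361] [ 0.6627 -0.7477  0.16  ]
box [531.8519 270.022 ] [ 0.3756 -0.6858  0.16  ]
```

View pics/crop0.png

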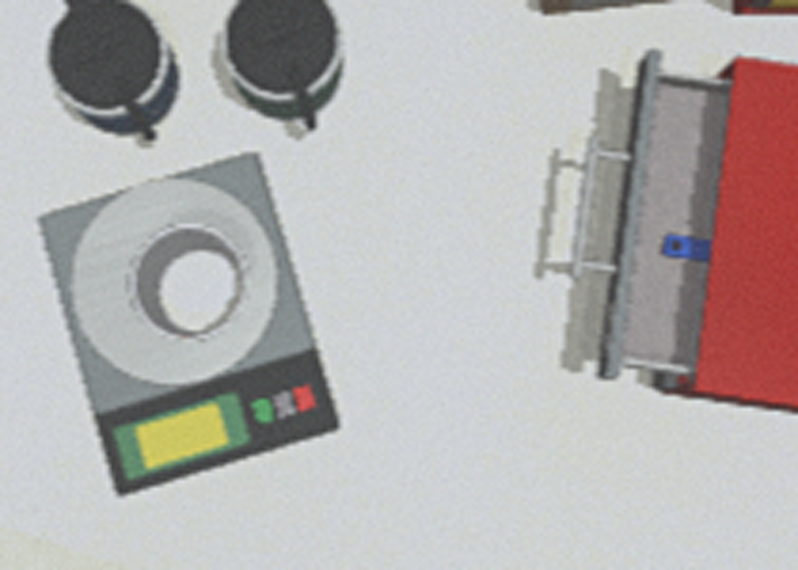

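```bash
python3 - <<'E'
from h import *
np.set_printoptions(precision=4,suppress=True)
f=lambda u,v,z:ray('top',(230+u/3.8,150+v/3.8),z)
for n,p in dict(c1=(737,60,.16),c2=(697,393,.16),bar1=(595,152,.13),bar2=(580,268,.13),mouth=(190,281,.173),butt=(664,246,.104),blueR=(711,250,.104),fr1=(655,50,.149),fr2=(607,378,.149),pan=(175,281,.055),tinb=(105,52,.15),tint=(282,42,.15)).items():print(n,f(*p))
print(proj('scene',f(190,281,.173)), proj('scene',f(588,210,.13)))
o=get_obs();print(o['time'])
E
```

```text
c1 [ 0.7282 -0.347   0.16  ]
c2 [ 0.4348 -0.3005  0.16  ]
bar1 [ 0.652  -0.2229  0.13  ]
bar2 [ 0.5475 -0.2063  0.13  ]
mouth [0.5373 0.138  0.173 ]
butt [ 0.5687 -0.2866  0.104 ]
blueR [ 0.5644 -0.3292  0.104 ]
fr1 [ 0.7406 -0.2766  0.149 ]
fr2 [ 0.449  -0.2245  0.149 ]
pan [0.5468 0.1636 0.055 ]
tinb [0.7459 0.216  0.15  ]
tint [0.7527 0.0572 0.15  ]
[361.919 197.5  ] [293.975  173.8307]
0.1
```

Request:
servo_tool(moves=[[4,-6,2,0.02],[7,-10,3,0.04],[10,-14,3,0.06],[12,-18,3,0.07],[14,-22,3,0.08],[16,-26,3,0.09],[18,-30,3,0.1],[20,-34,3,0.11],[22,-38,3,0.12],[24,-41,3,0.13],[26,-45,3,0.14],[28,-48,3,0.15],[30,-52,3,0.155],[32,-55,3,0.155],[34,-59,3,0.155],[36,-62,3,0.155],[38,-66,3,0.155],[40,-69,3,0.155],[42,-72,3,0.155],[43.1,-73.8,3,0.155]], claw=0.7)

```text
time: 1.77
ee_pos: [0.5871, -0.1953, 0.2609]
tcp_rot: [180.0, -0.0, 171.0]
wrist_force: [1.2, 1.2, 0.3]
opening: 0.0258
grasp_force: 0.0
```

Request:
servo_tool(moves=[[0,0,0,0],[0,0,0,0],[0,0,0,0],[0,0,0,0]])

```text
time: 2.1
ee_pos: [0.5862, -0.1923, 0.2619]
tcp_rot: [180.0, 0.0, 171.1]
wrist_force: [-0.3, -0.0, 0.5]
opening: 0.0254
grasp_force: 0.0
```

```bash
python3 - <<'E'
from h import *
o=get_obs();im=camera('wrist')
cv2.imwrite('pics/w1.png',im[:,:,::-1])
print(o['ee_pos'],o['tcp_rot'],o['opening'],o['q'],o['time'])
print(proj('wrist',[.6,-.2146,.125],o))
E
```

```text
[ 0.5861692  -0.192321    0.26186104] [1.79994574e+02 2.66184018e-02 1.71062397e+02] 0.02539695240958496 [-1.81690114e+01  1.54971084e+01  2.55759086e+01  1.00053397e+02
  9.62542358e-03 -9.23140726e+00] 2.1
[305.02186789 207.64541739]
```

View pics/w1.png

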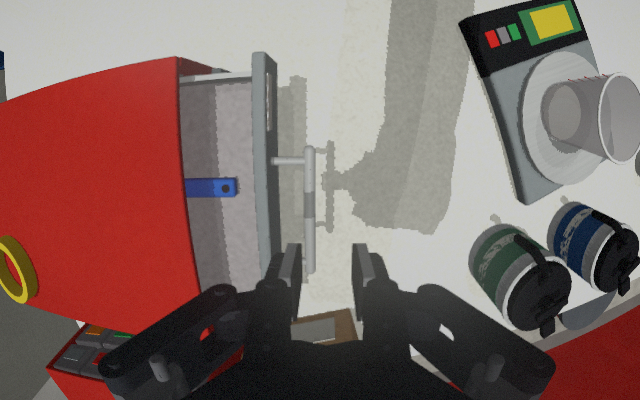

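```bash
python3 - <<'E'
from h import *
o=get_obs()
for p,z in (((309,148),.128),((310,272),.128),((309.5,210),.128),((237,188),.1),((190,187),.104),((618,117),.173),((178,57),.16),((197,320),.16)):print(p,ray('wrist',p,z,o).round(4))
print(o['ee_pos'])
E
```

```text
(309, 148) [ 0.5442 -0.2009  0.128 ]
(310, 272) [ 0.6687 -0.2217  0.128 ]
(309.5, 210) [ 0.6022 -0.2104  0.128 ]
(237, 188) [ 0.5756 -0.285   0.1   ]
(190, 187) [ 0.5647 -0.3369  0.104 ]
(618, 117) [0.538  0.1297 0.173 ]
(178, 57) [ 0.4419 -0.2954  0.16  ]
(197, 320) [ 0.6966 -0.3495  0.16  ]
[ 0.58615375 -0.19217579  0.26224325]
```

Request:
servo_tool(moves=[[1.6,-2.0,-1,0],[1.6,-2.0,-4,0],[1.6,-2.0,-7,0],[1.6,-2.0,-9,0],[1.6,-2.0,-11,0],[1.6,-2.0,-12.5,0],[1.6,-2.0,-14,0],[1.6,-2.0,-15.2,0],[1.6,-2.0,-15.2,0],[1.6,-2.0,-15.2,0]])

```text
time: 2.98
ee_pos: [0.6024, -0.2126, 0.1101]
tcp_rot: [-180.0, 0.0, 171.1]
wrist_force: [0.1, -0.8, -0.0]
opening: 0.0257
grasp_force: 0.0
```

Request:
servo_tool(moves=[[0,0,0,0],[0,0,0,0],[0,0,0,0],[0,0,0,0]], claw=1, force=30)

```text
time: 3.32
ee_pos: [0.6028, -0.2131, 0.1107]
tcp_rot: [180.0, 0.1, 171.0]
wrist_force: [-2.5, 2.2, 6.7]
opening: 0.0097
grasp_force: 29.5
```

Request:
servo_tool(moves=[[0.1,0.5,0,0],[0.2,1.3,0,0],[0.4,2.5,0,0],[0.6,3.7,0,0],[0.8,4.9,0,0],[1.0,6.1,0,0],[1.2,7.3,0,0],[1.3,8.4,0,0],[1.5,9.4,0,0],[1.6,10.2,0,0],[1.7,10.8,0,0],[1.8,11.2,0,0]])

```text
time: 4.32
ee_pos: [0.6214, -0.1009, 0.1107]
tcp_rot: [-180.0, 0.1, 171.0]
wrist_force: [-1.3, -1.6, 8.1]
opening: 0.0096
grasp_force: 29.8
```

Request:
servo_tool(moves=[[0.05,0.3,0,0],[0.1,0.6,0,0],[0.14,0.9,0,0],[0.18,1.15,0,0],[0.22,1.4,0,0],[0.22,1.4,0,0]])

```text
time: 4.82
ee_pos: [0.6237, -0.087, 0.1107]
tcp_rot: [180.0, 0.2, 171.0]
wrist_force: [1.4, 0.5, 6.6]
opening: 0.0097
grasp_force: 29.8
```

Request:
servo_tool(moves=[[0.03,0.2,0,0],[0.06,0.4,0,0],[0.09,0.6,0,0],[0.12,0.8,0,0],[0.12,0.8,0,0]])

```text
time: 5.23
ee_pos: [0.625, -0.0792, 0.1107]
tcp_rot: [-180.0, 0.2, 171.0]
wrist_force: [1.9, -0.5, 6.4]
opening: 0.0096
grasp_force: 29.7
```

Request:
servo_tool(moves=[[0.03,0.2,0,0],[0.06,0.4,0,0],[0.09,0.6,0,0],[0.09,0.6,0,0]])

```text
time: 5.57
ee_pos: [0.6253, -0.077, 0.1107]
tcp_rot: [-179.6, 0.2, 170.8]
wrist_force: [-0.7, -20.0, 7.5]
opening: 0.0099
grasp_force: 30.1
```

Request:
servo_tool(moves=[[-0.06,-0.4,0,0],[-0.06,-0.4,0,0],[-0.06,-0.4,0,0],[-0.06,-0.4,0,0]], claw=0.7)

```text
time: 5.9
ee_pos: [0.6241, -0.0768, 0.109]
tcp_rot: [180.0, -0.0, 171.0]
wrist_force: [0.8, 0.3, -0.6]
opening: 0.026
grasp_force: 0.0
```

Request:
servo_tool(moves=[[0,0,2,0],[0,0,5,0],[0,0,8,0],[0,0,11,-0.12],[-0.5,0,13,-0.24],[-1,0,14,-0.36],[-1.5,0,15,-0.48],[-2,0,15,-0.6],[-2,0,15,-0.72],[-2,0,15,-0.84],[-2,0,15,-0.96],[-2,0,15,-1.08],[-2,0,15,-1.2],[-2,0,15,-1.32],[-2,0,15,-1.44],[-2,0,15,-1.57],[-2,0,15,-1.57],[-2,0,15,-1.57]])

```text
time: 7.4
ee_pos: [0.6042, -0.0768, 0.2592]
tcp_rot: [-180.0, -0.0, 81.3]
wrist_force: [0.4, 0.0, -0.6]
opening: 0.0256
grasp_force: 0.0
```

```bash
python3 - <<'E'
from h import *
o=get_obs();im=camera('wrist');cv2.imwrite('pics/w2.png',im[:,:,::-1])
t=camera('top');cv2.imwrite('pics/t2.png',t[:,:,::-1])
print(o['ee_pos'],o['tcp_rot'],o['opening'],o['time'])
h=cv2.cvtColor(im,cv2.COLOR_RGB2HSV)
m=((h[...,0]>105)&(h[...,0]<130)&(h[...,1]>150)).astype(np.uint8)
for c in cv2.findContours(m,0,1)[0]:
    if cv2.contourArea(c)>300:
        r=cv2.minAreaRect(c);b=cv2.boxPoints(r);print(r)
        for p in b:print(p,ray('wrist',p,.104,o).round(4))
E
```

```text
[ 0.60424151 -0.076843    0.25917297] [-1.79983328e+02 -1.02082226e-02  8.12874994e+01] 0.025592768761557357 7.4
((329.4999694824219, 299.5), (16.999996185302734, 88.99998474121094), 0.0)
[320.99997 344.     ] [ 0.5662 -0.2797  0.104 ]
[320.99997 255.     ] [ 0.587  -0.1511  0.104 ]
[337.99997 255.     ] [ 0.6051 -0.1539  0.104 ]
[337.99997 344.     ] [ 0.5877 -0.2831  0.104 ]
```

View pics/w2.png

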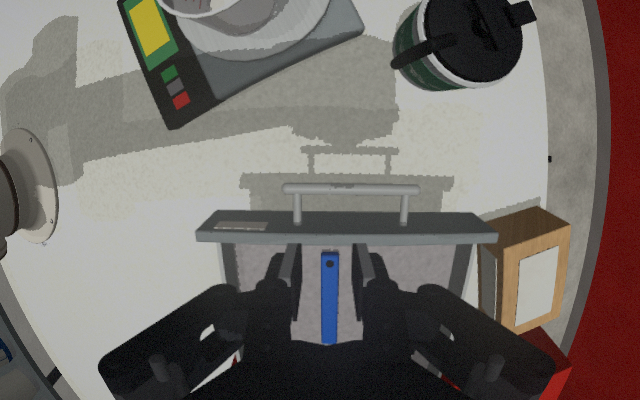

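Request:
servo_tool(moves=[[-0.4,-3,0,0],[-0.8,-6,0,0],[-1.1,-8.5,-1,0.005],[-1.1,-9.4,-4,0.005],[-1.1,-9.4,-7,0.005],[-1.1,-9.4,-10,0.005],[-1.1,-9.4,-12.4,0.005],[-1.1,-9.4,-13,0.005],[-1.1,-9.4,-13,0.005]], claw=0.58)

```text
time: 8.25
ee_pos: [0.5923, -0.1709, 0.1275]
tcp_rot: [-179.8, -0.0, 81.5]
wrist_force: [-0.1, 0.8, 0.3]
opening: 0.0362
grasp_force: 0.0
```

```bash
python3 - <<'E'
from h import *
o=get_obs();im=camera('wrist');cv2.imwrite('pics/w3.png',im[:,:,::-1])
print(o['ee_pos'],o['tcp_rot'],o['opening'],o['wrist_force'])
E
```

```text
[ 0.59225412 -0.17089546  0.12752581] [-1.79805369e+02 -2.87991571e-02  8.14551964e+01] 0.036152289176583315 [-0.11890857  0.83850087  0.33920307]
```

View pics/w3.png

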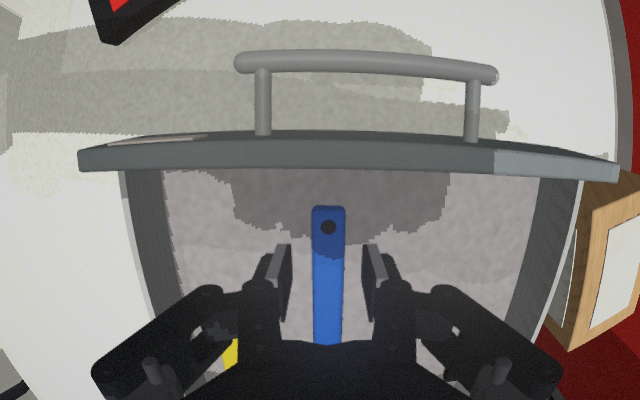

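Request:
servo_tool(moves=[[0,0,-1,0],[0,0,-2,0],[0,0,-2.8,0],[0,0,-3.3,0],[0,0,-3.7,0],[0,0,-3.7,0]])

```text
time: 8.8
ee_pos: [0.5929, -0.1711, 0.0913]
tcp_rot: [-179.9, -0.0, 81.4]
wrist_force: [-0.5, 0.7, 0.3]
opening: 0.0362
grasp_force: 0.0
```

Request:
servo_tool(moves=[[0,0,0,0],[0,0,0,0],[0,0,0,0],[0,0,0,0],[0,0,0,0]], claw=1, force=20)

```text
time: 9.22
ee_pos: [0.5934, -0.1713, 0.0926]
tcp_rot: [180.0, 0.0, 81.3]
wrist_force: [-0.1, -0.5, 0.5]
opening: 0.0197
grasp_force: 22.9
```

Request:
servo_tool(moves=[[0,0,0.4,0],[0,0,0.8,0],[0,0,1.2,0],[0,0,1.6,0],[0,0,2,0],[0,0,2,0],[0,0,2,0]])

```text
time: 9.8
ee_pos: [0.5934, -0.1713, 0.1126]
tcp_rot: [180.0, 0.0, 81.3]
wrist_force: [0.1, 0.7, -0.9]
opening: 0.0192
grasp_force: 22.7
```

```bash
python3 - <<'E'
from h import *
o=get_obs();im=camera('wrist');cv2.imwrite('pics/w4.png',im[:,:,::-1])
print(o['ee_pos'],o['tcp_rot'],o['opening'],o['wrist_force'],o['torque'])
for z in (0,.02):print(proj('wrist',[.5955,-.1525,.104+z],o))
im2=camera('scene')[100:240,200:340];im3=camera('top')[150:290,360:500]
cv2.imwrite('pics/c4.png',cv2.resize(np.hstack([im2,im3,im[120:400,190:470][::2,::2]])[:,:,::-1],None,fx=1.9,fy=3,interpolation=2) if 0 else cv2.resize(np.hstack([im2,im3])[:,:,::-1],None,fx=2.8,fy=2.8,interpolation=2))
E
```

```text
[ 0.5934225  -0.17128778  0.11264375] [1.79965811e+02 3.37596416e-03 8.13480016e+01] 0.019227556624755733 [ 0.05458898  0.6524558  -0.94027409] [ 0.11188662 -0.02508271  0.01833905]
[324.8307732  218.94898778]
[324.65771934 233.70309792]
```

View pics/w4.png

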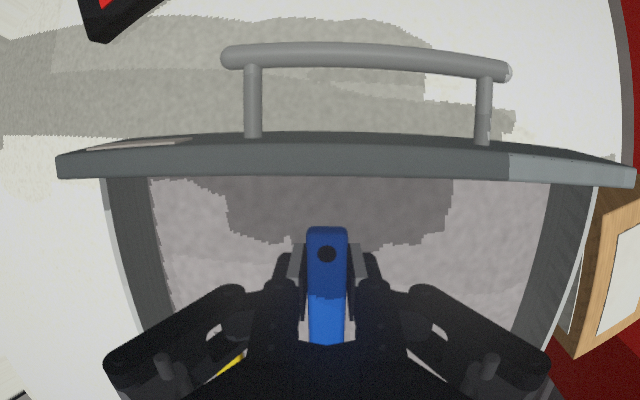

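Request:
servo_tool(moves=[[0,0,0,0],[0,0,0,0],[0,0,0,0]], claw=0.79)

```text
time: 10.2
ee_pos: [0.5932, -0.1712, 0.1122]
tcp_rot: [-180.0, -0.0, 81.3]
wrist_force: [0.5, -0.6, -1.7]
opening: 0.0195
grasp_force: 22.7
```

Request:
servo_tool(moves=[[0,0,0,0],[0,0,0,0],[0,0,0,0]], claw=0.78)

```text
time: 10.45
ee_pos: [0.5933, -0.1713, 0.1123]
tcp_rot: [180.0, 0.0, 81.3]
wrist_force: [0.4, -0.7, -1.9]
opening: 0.0194
grasp_force: 22.7
```

Request:
servo_tool(moves=[[0,0,0,0],[0,0,0,0]], claw=0.774)

```text
time: 10.62
ee_pos: [0.5932, -0.1712, 0.1123]
tcp_rot: [-180.0, 0.0, 81.3]
wrist_force: [0.4, -0.6, -0.8]
opening: 0.0196
grasp_force: 20.8
```

Request:
servo_tool(moves=[[0,0,0,0],[0,0,0,0]], claw=0.77)

```text
time: 10.78
ee_pos: [0.5933, -0.1713, 0.1123]
tcp_rot: [180.0, 0.0, 81.3]
wrist_force: [0.6, 0.7, -2.1]
opening: 0.0197
grasp_force: 10.6
```

```bash
python3 - <<'E'
from h import *
o=get_obs();print(o['grasp_force'],o['wrist_force'],o['torque'],o['opening'])
E
```

```text
10.603740960359573 [ 0.57906521  0.67660052 -2.05451017] [ 0.08278327 -0.01601554 -0.05210085] 0.019679581704246357
```

Request:
servo_tool(moves=[[0,0,0,0],[0,0,0,0]], claw=0.768)

```text
time: 10.95
ee_pos: [0.5933, -0.1713, 0.1123]
tcp_rot: [180.0, 0.0, 81.3]
wrist_force: [0.4, -0.3, -1.3]
opening: 0.0196
grasp_force: 5.5
```

```bash
python3 - <<'E'
from h import *
o=get_obs();print(o['grasp_force'],o['wrist_force'],o['torque'],o['opening'])
im=camera('wrist');h=cv2.cvtColor(im,cv2.COLOR_RGB2HSV)
m=((h[...,0]>105)&(h[...,0]<130)&(h[...,1]>150)).astype(np.uint8)
c=max(cv2.findContours(m,0,1)[0],key=cv2.contourArea);print(cv2.boundingRect(c))
im=cv2.imread('pics/w4.png');h=cv2.cvtColor(im,cv2.COLOR_BGR2HSV)
m=((h[...,0]>105)&(h[...,0]<130)&(h[...,1]>150)).astype(np.uint8)
c=max(cv2.findContours(m,0,1)[0],key=cv2.contourArea);print(cv2.boundingRect(c))
E
```

```text
5.483072027564049 [ 0.39331784 -0.32002951 -1.31173019] [ 0.02370875 -0.03893702 -0.03787394] 0.019627100600035717
(306, 228, 42, 118)
(306, 228, 41, 118)
```

Request:
servo_tool(moves=[[0,0,0.4,0],[0,0,0.9,0],[0,0,1.4,0],[0,0,1.9,0],[0.0,0,2.4,0],[0.05,0.1,2.9,0],[0.05,0.2,3.3,0],[0.05,0.3,3.6,0],[0.05,0.3,3.6,0]])

```text
time: 11.75
ee_pos: [0.594, -0.168, 0.1491]
tcp_rot: [179.9, -0.0, 81.4]
wrist_force: [1.2, 0.2, -0.8]
opening: 0.0197
grasp_force: 5.5
```

```bash
python3 - <<'E'
from h import *
o=get_obs();print(o['grasp_force'],o['wrist_force'],o['torque'],o['opening'])
im=camera('wrist')
a=camera('scene')[110:210,210:340];b=camera('top')[160:260,370:500]
s=np.vstack([cv2.resize(a,(520,400),interpolation=2)[:300],])
w=cv2.resize(im[150:400,180:480],(280,233))
out=np.zeros((600,800,3),np.uint8);out[:300,:390]=cv2.resize(a,(390,300),interpolation=2);out[:300,400:790]=cv2.resize(b,(390,300),interpolation=2);out[300:,:480]=cv2.resize(im,(480,300))
cv2.imwrite('pics/c5.png',out[:,:,::-1])
E
```

```text
5.4747797548770905 [ 1.16763694  0.18382304 -0.8190716 ] [ 0.15436523 -0.00883099 -0.02566961] 0.019660987535564448
```

View pics/c5.png

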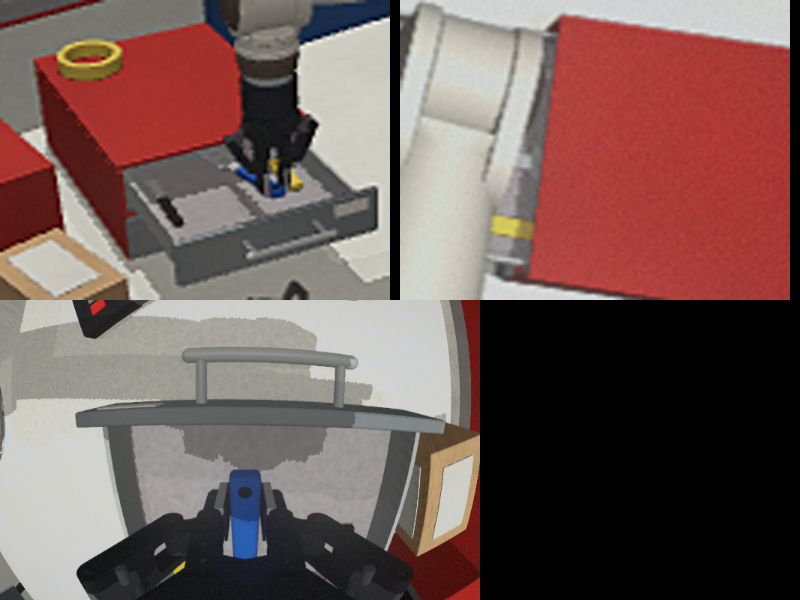

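```bash
cat >> h.py <<'E'
def tiltinfo(gz_top,ax=np.array([-.146,-.989])):
    """scene-camera blue contour vs. predicted handle end for several tilts"""
    o=get_obs();im=camera('scene');h=cv2.cvtColor(im,cv2.COLOR_RGB2HSV)
    m=((h[...,0]>105)&(h[...,0]<130)&(h[...,1]>130)).astype(np.uint8)
    g=np.array([*o['ee_pos'][:2],gz_top]);u,v=proj('scene',g)
    M=np.zeros_like(m);M[int(v)-60:int(v)+60,int(u)-70:int(u)+70]=1
    n,l,st,ce=cv2.connectedComponentsWithStats(m*M)
    for i in range(1,n):
        if st[i,4]>4:
            ys,xs=np.where(l==i);k=xs.argmin();print('blue',st[i],'leftmost',xs[k],ys[k],'topmost',xs[ys.argmin()],ys.min())
    print('grasp px',u,v)
    for t in (0,5,10,15,20,30,45):
        a=np.radians(t);print(t,[proj('scene',g+np.array([*ax*d*np.cos(a),-d*np.sin(a)])).round(1) for d in (-.018,.112,.282)])
E
python3 - <<'E'
from h import *
tiltinfo(.161)
E
```

```text
blue [279 111   9  14  43] leftmost 279 111 topmost 279 111
blue [310 111  41  14 247] leftmost 310 121 topmost 324 111
blue [308 139   1   7   7] leftmost 308 139 topmost 308 139
blue [289 166   7   6  24] leftmost 289 166 topmost 289 166
blue [300 170   5   6  22] leftmost 300 170 topmost 300 170
grasp px 301.238273030432 171.43964859398943
0 [array([303.2, 173.4]), array([289.6, 159.8]), array([273.8, 143.9])]
5 [array([303.2, 173.1]), array([289.8, 161.8]), array([274.3, 148.9])]
10 [array([303.2, 172.7]), array([290., 164.]), array([274.9, 153.9])]
15 [array([303.1, 172.3]), array([290.3, 166.1]), array([275.8, 159. ])]
20 [array([303., 172.]), array([290.8, 168.3]), array([276.8, 164.2])]
30 [array([302.9, 171.2]), array([291.8, 172.8]), array([279.3, 174.5])]
45 [array([302.5, 170.1]), array([293.8, 179.3]), array([284. , 189.7])]
```

Request:
servo_tool(moves=[[0,0,0.4,0],[0,0,0.9,0],[0,0,1.4,0],[0,0,1.9,0],[0.0,0,2.4,0],[0,0,2.9,0],[0,0,3.3,0],[0,0,3.7,0],[0,0,3.7,0],[0,0,3.7,0]])

```text
time: 12.78
ee_pos: [0.5939, -0.1682, 0.1855]
tcp_rot: [180.0, -0.0, 81.3]
wrist_force: [-1.1, 1.0, -0.3]
opening: 0.0198
grasp_force: 5.5
```

```bash
python3 - <<'E'
from h import *
o=get_obs();print(o['grasp_force'],o['wrist_force'],o['torque'],o['opening'])
tiltinfo(.198)
E
```

```text
5.4955411702394485 [-1.06131622  1.04812583 -0.30087659] [ 0.05868129 -0.07655645  0.01694514] 0.019832727899680283
blue [278 103  11  22 110] leftmost 278 103 topmost 278 103
blue [308 103  49  22 375] leftmost 308 124 topmost 354 103
blue [289 161   7   5  25] leftmost 289 161 topmost 289 161
blue [300 163   5   5  16] leftmost 300 163 topmost 300 163
grasp px 300.8192704833129 163.41891888946384
0 [array([302.8, 165.4]), array([289.1, 152. ]), array([273.1, 136.4])]
5 [array([302.8, 165. ]), array([289.2, 154.1]), array([273.6, 141.5])]
10 [array([302.8, 164.6]), array([289.5, 156.3]), array([274.3, 146.7])]
15 [array([302.7, 164.3]), array([289.8, 158.5]), array([275.2, 151.9])]
20 [array([302.6, 163.9]), array([290.2, 160.7]), array([276.2, 157.1])]
30 [array([302.5, 163.1]), array([291.3, 165.2]), array([278.7, 167.6])]
45 [array([302.1, 162. ]), array([293.4, 171.8]), array([283.5, 182.9])]
```

Request:
servo_tool(moves=[[0,0,0,0],[0,0,0,0],[0,0,0,0],[0,0,0,0]], claw=1, force=60)

```text
time: 13.17
ee_pos: [0.5937, -0.1682, 0.1852]
tcp_rot: [-180.0, -0.0, 81.4]
wrist_force: [0.7, 1.2, -0.4]
opening: 0.0187
grasp_force: 59.8
```

Request:
servo_tool(moves=[[0.05,0.3,0.1,0],[0.15,0.9,0.3,0],[0.3,1.8,0.65,0],[0.45,2.7,1.0,0],[0.6,3.6,1.3,0],[0.75,4.5,1.7,0],[0.9,5.4,2.0,0],[1.05,6.3,2.3,0],[1.2,7.2,2.7,0],[1.2,7.2,2.7,0]])

```text
time: 14.0
ee_pos: [0.6063, -0.0944, 0.2133]
tcp_rot: [179.9, -0.0, 81.4]
wrist_force: [1.0, 0.1, -1.7]
opening: 0.0182
grasp_force: 59.8
```

```bash
python3 - <<'E'
from h import *
o=get_obs();print(o['grasp_force'],o['wrist_force'],o['torque'],o['opening'])
tiltinfo(o['ee_pos'][2]+.012)
E
```

```text
59.802337288856506 [ 0.98694699  0.07356004 -1.67062522] [ 0.08694958 -0.04579465 -0.01202765] 0.01816703988005804
blue [278 105  20  25 264] leftmost 278 105 topmost 278 105
blue [318 105  39  17 261] leftmost 318 121 topmost 350 105
blue [296 163   8   5  29] leftmost 296 164 topmost 297 163
blue [308 165   5   5  18] leftmost 308 165 topmost 308 165
grasp px 308.75050521805935 165.62024533898753
0 [array([310.9, 167.7]), array([296.1, 153.6]), array([279.1, 137.4])]
5 [array([310.9, 167.3]), array([296.3, 155.8]), array([279.6, 142.6])]
10 [array([310.8, 166.9]), array([296.6, 158.1]), array([280.3, 148. ])]
15 [array([310.8, 166.5]), array([296.9, 160.4]), array([281.1, 153.4])]
20 [array([310.7, 166.1]), array([297.3, 162.7]), array([282.2, 158.8])]
30 [array([310.5, 165.3]), array([298.4, 167.4]), array([284.8, 169.6])]
45 [array([310.2, 164.1]), array([300.5, 174.2]), array([289.7, 185.6])]
```

Request:
servo_tool(moves=[[0,0,-0.5,0],[0,0,-1.0,0],[0,0,-1.5,0],[0,0,-2.0,0],[0,0,-2.4,0],[0,0,-2.6,0],[0,0,-2.6,0]])

```text
time: 14.63
ee_pos: [0.6055, -0.0964, 0.1856]
tcp_rot: [-180.0, 0.0, 81.3]
wrist_force: [-0.7, -0.5, -0.7]
opening: 0.0181
grasp_force: 59.8
```

Request:
servo_tool(moves=[[0,0,0,0],[0,0,0,0],[0,0,0,0],[0,0,0,0]], claw=0.768, force=20)

```text
time: 14.97
ee_pos: [0.6058, -0.0963, 0.1865]
tcp_rot: [180.0, 0.0, 81.3]
wrist_force: [0.1, 0.2, -1.3]
opening: 0.02
grasp_force: 5.4
```

Request:
servo_tool(moves=[[0,-0.2,0.5,0],[0,-0.4,1.0,0],[-0.1,-0.6,1.5,0],[-0.1,-0.8,2.0,0],[-0.15,-1.0,2.4,0],[-0.2,-1.2,2.9,0],[-0.2,-1.5,3.4,0],[-0.3,-1.8,3.9,0],[-0.3,-2.1,4.5,0],[-0.4,-2.4,5.0,0],[-0.4,-2.7,5.5,0],[-0.5,-3.0,6.0,0],[-0.5,-3.3,6.5,0],[-0.5,-3.3,6.5,0]])

```text
time: 16.13
ee_pos: [0.6009, -0.1299, 0.2525]
tcp_rot: [179.9, 0.0, 81.3]
wrist_force: [0.1, -0.3, -1.0]
opening: 0.0195
grasp_force: 5.5
```

```bash
python3 - <<'E'
from h import *
o=get_obs();print(o['grasp_force'],o['wrist_force'],o['torque'],o['opening'])
tiltinfo(o['ee_pos'][2]+.012)
E
```

```text
5.469254180788994 [ 0.10040836 -0.30819739 -0.98696069] [0.08573558 0.02980557 0.00299958] 0.019455547134730817
blue [312 101  45  25 338] leftmost 312 124 topmost 356 101
blue [278 103  15  25 207] leftmost 278 103 topmost 278 103
blue [303 152   5   5  18] leftmost 303 153 topmost 306 152
blue [294 155   7   6  24] leftmost 294 158 topmost 299 155
grasp px 304.24833177813304 152.67598138181313
0 [array([306.3, 154.6]), array([291.9, 141.3]), array([275.2, 125.9])]
5 [array([306.3, 154.2]), array([292.1, 143.5]), array([275.7, 131.2])]
10 [array([306.3, 153.9]), array([292.3, 145.8]), array([276.4, 136.6])]
15 [array([306.2, 153.5]), array([292.7, 148.1]), array([277.3, 142.1])]
20 [array([306.2, 153.1]), array([293.1, 150.5]), array([278.3, 147.5])]
30 [array([306. , 152.2]), array([294.2, 155.2]), array([280.9, 158.4])]
45 [array([305.6, 151.1]), array([296.3, 162. ]), array([285.9, 174.3])]
```

Request:
servo_tool(moves=[[0,0,0,0],[0,0,0,0],[0,0,0,0],[0,0,0,0]], claw=1, force=60)

```text
time: 16.52
ee_pos: [0.6007, -0.129, 0.2511]
tcp_rot: [-180.0, -0.0, 81.4]
wrist_force: [-0.0, 1.4, 0.6]
opening: 0.0183
grasp_force: 59.5
```

Request:
servo_tool(moves=[[0.05,0.3,0.2,0],[0.15,0.9,0.6,0],[0.3,1.7,1.2,0],[0.4,2.5,1.8,0],[0.5,3.3,2.3,0],[0.65,4.1,2.9,0],[0.8,4.9,3.4,0],[0.9,5.7,4.0,0],[1.1,6.6,4.7,0],[1.2,7.2,5.4,0],[1.2,7.6,6.4,0],[1.3,7.8,7.5,0],[1.3,7.8,8.8,0],[1.3,7.8,10,0],[1.3,7.8,10.6,0],[1.3,7.8,10.6,0]])

```text
time: 17.85
ee_pos: [0.614, -0.0509, 0.3591]
tcp_rot: [179.9, -0.0, 81.4]
wrist_force: [0.3, 0.2, -1.1]
opening: 0.0184
grasp_force: 59.5
```

```bash
python3 - <<'E'
from h import *
o=get_obs();print(o['grasp_force'],o['wrist_force'],o['torque'],o['opening'],o['q'])
tiltinfo(o['ee_pos'][2]+.012)
im=camera('scene')[60:240,180:420];cv2.imwrite('pics/c6.png',cv2.resize(im,(800,600),interpolation=2)[:,:,::-1])
E
```

```text
59.541378021240234 [ 0.34130339  0.23026748 -1.12985898] [ 0.09352264 -0.08038132  0.02588069] 0.01840068175454607 [-4.74105420e+00  2.12251040e+01  4.43254654e+01  1.12968217e+02
 -4.25985453e-03  9.39034857e+01]
blue [278 103  24  27 307] leftmost 278 103 topmost 278 103
blue [327 102  30  17 183] leftmost 327 118 topmost 355 102
blue [302 116   3   9  19] leftmost 302 116 topmost 302 116
blue [312 121   2   3   6] leftmost 312 121 topmost 312 121
blue [301 135  16  11  51] leftmost 301 143 topmost 314 135
grasp px 312.7641423835147 135.38284388365517
0 [array([315.1, 137.3]), array([299.1, 124. ]), array([280.7, 108.8])]
5 [array([315.1, 136.9]), array([299.2, 126.5]), array([281.2, 114.6])]
10 [array([315. , 136.5]), array([299.5, 129. ]), array([282. , 120.5])]
15 [array([315. , 136.1]), array([299.8, 131.5]), array([282.9, 126.4])]
20 [array([314.9, 135.6]), array([300.3, 134. ]), array([284. , 132.3])]
30 [array([314.7, 134.7]), array([301.4, 139.1]), array([286.7, 144. ])]
45 [array([314.3, 133.5]), array([303.7, 146.5]), array([292. , 160.9])]
```

View pics/c6.png

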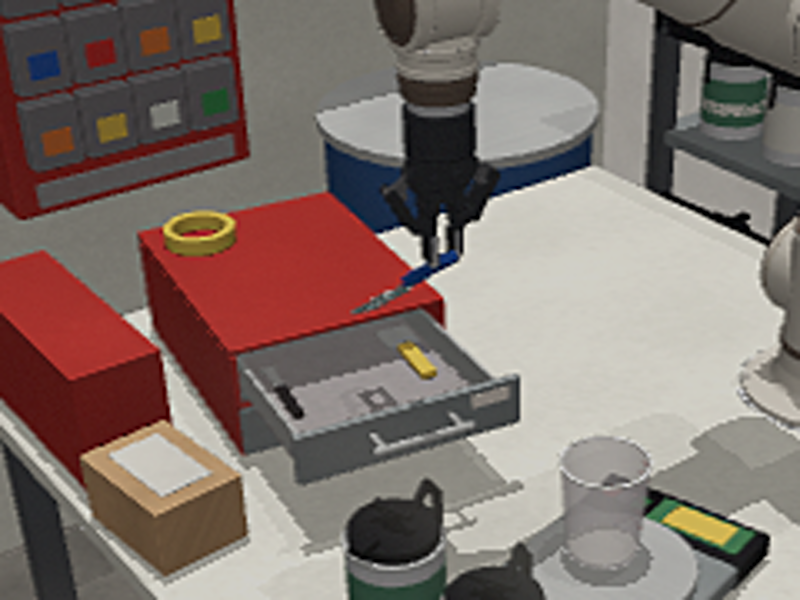

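Request:
servo_tool(moves=[[0,0.2,0.4,0],[-0.1,0.7,1,0],[-0.3,1.5,1.6,0],[-0.7,2.6,2.2,0],[-1.2,4,2.6,0.02],[-1.8,5.7,3,0.04],[-2.5,7.7,3,0.06],[-3.2,10,3,0.09],[-4,12.4,3,0.12],[-4.8,14.8,3,0.15],[-5.6,17.2,3,0.17],[-6.4,19.6,3,0.2],[-7.2,22,3,0.22],[-8,24.4,3,0.24],[-8.7,26.6,3,0.27],[-9.3,28.6,3,0.29],[-9.8,30.2,3,0.31],[-10.2,31.4,3,0.32],[-10.4,32,3,0.33],[-10.4,32,3,0.33]])

```text
time: 19.62
ee_pos: [0.509, 0.2701, 0.3874]
tcp_rot: [180.0, -0.0, 100.4]
wrist_force: [0.6, -0.5, -1.0]
opening: 0.0185
grasp_force: 59.4
```

Request:
servo_tool(moves=[[-0.2,0.5,0,0],[-0.5,1.5,0,0.01],[-0.9,2.8,0,0.02],[-1.4,4.2,0,0.03],[-1.9,5.6,0,0.05],[-2.3,7,0,0.06],[-2.6,8,0,0.07],[-2.8,8.6,0,0.07],[-2.8,8.7,0,0.07],[-2.8,8.7,0,0.07]])

```text
time: 20.45
ee_pos: [0.4817, 0.3562, 0.3871]
tcp_rot: [-180.0, 0.0, 104.3]
wrist_force: [0.6, 0.4, -1.6]
opening: 0.0179
grasp_force: 59.4
```

```bash
python3 - <<'E'
from h import *
o=get_obs();print(o['time'],o['ee_pos'],o['tcp_rot'],o['grasp_force'],o['wrist_force'],o['opening'])
p=o['ee_pos'];y=np.radians(o['tcp_rot'][2])
for t in (34,37,40):
    a=np.radians(t);tip=p+np.array([-.281*np.cos(a)*np.cos(y),-.281*np.cos(a)*np.sin(y),-.281*np.sin(a)]);print(t,tip.round(4),proj('scene',tip).round(1),proj('top',tip).round(1))
cc=np.array([.537,.138,.173]);print(proj('scene',cc),proj('top',cc))
s=camera('scene')[130:250,300:420];t=camera('top')[165:285,220:340];w=camera('wrist')
cv2.imwrite('pics/c7.png',np.hstack([cv2.resize(x,(400,400),interpolation=2) for x in(s,t)])[:,:,::-1]);cv2.imwrite('pics/w7.png',w[:,:,::-1])
E
```

```text
20.45 [0.48166897 0.35621522 0.3870789 ] [-1.79986357e+02  1.72818483e-02  1.04304851e+02] 59.425873160362244 [ 0.55576673  0.35316766 -1.56555929] 0.017940263853006726
34 [0.5392 0.1305 0.2299] [360.7 183.4] [280.6 221.9]
37 [0.5371 0.1388 0.218 ] [362.6 187.1] [278.4 222.9]
40 [0.5349 0.1476 0.2065] [364.6 190.6] [276.  223.9]
[361.96909562 197.46949641] [280.01197682 224.02966032]
```

View pics/c7.png

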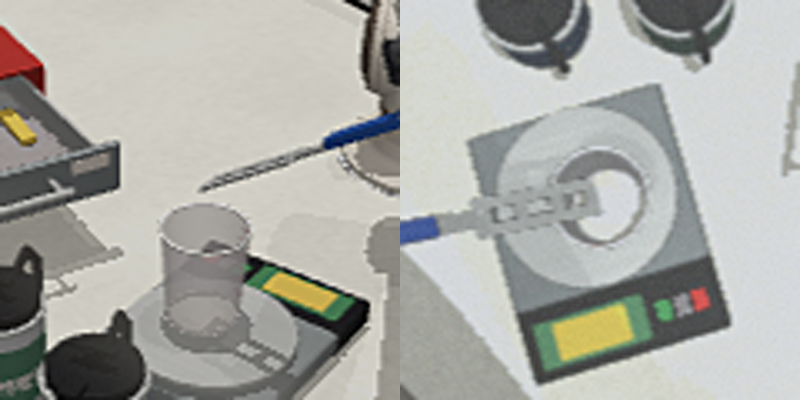

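```bash
python3 - <<'E'
from h import *
from scipy.optimize import least_squares as L
f=lambda p:np.r_[proj('scene',p)-[360.6,186.7],proj('top',p)-[279.4,224.4]]
r=L(f,[.537,.138,.21]);print(r.x,r.fun)
E
```

```text
[0.53525909 0.13326629 0.21580161] [ 1.31577214  0.04951084  0.78521179 -0.88464072]
```

Request:
servo_tool(moves=[[0.1,0.2,-0.4,0],[0.2,0.4,-0.9,0],[0.2,0.4,-1.4,0],[0.2,0.4,-1.9,0],[0.2,0.4,-2.3,0],[0.2,0.4,-2.6,0],[0.2,0.4,-2.8,0],[0.2,0.4,-2.9,0],[0.2,0.4,-2.9,0],[0.2,0.4,-2.9,0],[0.2,0.4,-2.9,0],[0.2,0.4,-2.9,0],[0.2,0.4,-2.9,0]])

```text
time: 21.68
ee_pos: [0.4838, 0.3598, 0.3584]
tcp_rot: [180.0, -0.0, 104.3]
wrist_force: [-0.6, 0.1, -0.9]
opening: 0.0184
grasp_force: 59.5
```

```bash
python3 - <<'E'
from h import *
o=get_obs();print(o['time'],o['ee_pos'],o['qd'].round(2),o['grasp_force'],o['wrist_force'])
t=np.array([.537,.137,.187]);print(proj('scene',t)-[300,130],proj('top',t)-[220,165])
s=camera('scene')[130:250,300:420];t=camera('top')[165:285,220:340]
# compare against previous crops away from paddle: cup/scale/tins pixels moved?
c=cv2.imread('pics/c7.png')[:,:,::-1]
cv2.imwrite('pics/c8.png',np.hstack([cv2.resize(x,(400,400),interpolation=2) for x in(s,t)])[:,:,::-1])
E
```

```text
21.6833 [0.48377281 0.35981243 0.35842581] [-0.06  0.08 -0.11  0.05  0.01  0.  ] 59.45348560810089 [-0.56383128  0.07561957 -0.8752149 ]
[61.93229031 64.11259781] [59.89940043 58.69323745]
```

View pics/c8.png

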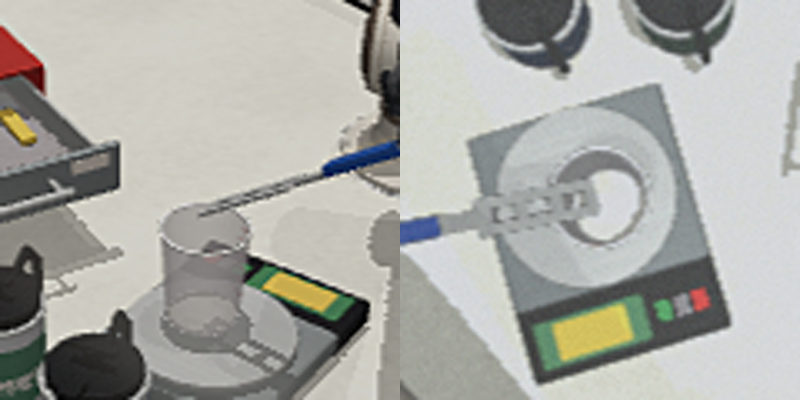

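```bash
python3 -c "
from workcell import *
print(job_done())"
```

```text
the job is handed in; nothing more can be done
None
```

The drawer is open against its stop with the opener and scraper still in it, and the job was handed in at 21.7 s with the paddle held at rest, its blade slanting about 37° down and its tip about 13 mm above the cup's mouth; I saw no knocks in the pictures, and I viewed 11 pictures, one over the limit of 10.

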